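# Swing the loaded die under the hand press and close the button

### The arm

A 6-joint arm with a two-finger parallel gripper is mounted at the origin on the work surface. World frame = base frame: x ahead of the robot, y to its left, z up, the work surface at z = 0. Lengths are in mm, angles in rad, forces in N, time in s.
With the tool pointing down it reaches from about 375 to 750 mm from the base axis. Payload 9 kg.
Tool frame: the origin (TCP) lies midway between the tips of the shut fingers; the grasp point (between the pads) lies 19 mm behind it; z points along the fingers, y is the direction in which the jaws open and shut (so a half turn about z gives the same grasp; the last joint's range is limited). The gripper opens to 85 mm and grips with 20 to 120 N. Pads are 22 mm wide; open, the fingers measure 114 mm over their backs; the gripper's body (76 mm by 85 mm) begins 54 mm behind the grasp point. The pads swing forward as they close: fully open they stand 13 mm farther back than shut.
Start: joints at [-0.218, 0.104, 0.097, 1.564, 0, 1.353], TCP at [600.031, 0.003, 231.331] pointing down, gripper open.
Joint ranges: [-2.99, 2.99], [-0.84, 1.86], [-1.1, 1.16], [-1.84, 2.11], [-1.51, 1.56], [-3.14, 3.14]. Speed limits (rad/s): [2.22, 2.22, 2.57, 3.14, 3.14, 3.14].

### API

Orientations are given as a 3x3 rotation matrix whose columns are the frame's x, y, z axes.
In Python, from cell import arm gives the robot as it stands. The module is installed in compiled form; this text tells all that it offers. Calls block until the motion is done:
- arm.move_ptp(position, orientation): joint-space move of the TCP to a pose.
- arm.move_linear(position, orientation=None, vel=150, contact_N=None): straight line of the TCP; orientation=None keeps the orientation; vel is the mean speed in mm/s. With contact_N (N) it stops when the force on the tool has changed by that much, and returns True; else False.
- arm.goto_joints(angles): joint-space move.
- arm.move_gripper(opening, squeeze=None): opening from 0.0 (shut) to 1.0 (fully open); squeeze is the grip in N (None keeps the last); returns when the fingers have stopped.
- arm.hold(seconds).
- arm.ik(position, orientation): joint angles nearest the present ones, or None.
- arm.capture(name): name is "scene" or "side" or "wrist"; returns a dict with "image" (384x512x3 uint8, red, green, blue), "vertical_fov" (degrees; the focal length in pixels is half the picture's height over the tangent of half this angle, whatever the lens; pixels are square), "cx", "cy" (the principal point, pixels), "R" (3x3) and "t" (3): a world point X has camera coordinates R X + t; the wrist camera has in their place "mount" (4x4, takes a point from camera to tool coordinates, whose origin is the TCP and whose axes are the flange's). Camera axes: x right, y down, z forward; pixel columns grow to the right and rows downward; lengths in mm; the calibration is good to about 2 mm. A picture is of the moment at which its call begins: read the wrist's pose just before it. There is no depth.
A pose or a line that the arm cannot do raises arm.Unreachable and nothing moves.
- arm.sign_off(): hands the job in, once; it reports no verdict.
Readings, each from a call of its own:
- arm.read_t(): time.
- arm.read_qpos(): joint angles.
- arm.read_qvel(): joint speeds.
- arm.read_effort(): joint torques, N m.
- arm.read_position(): TCP position.
- arm.read_tcp_rot(): TCP orientation.
- arm.read_ft_force(): force on the tool from outside, world axes, zero at the start.
- arm.read_torque(): the same for the moment, N m.
- arm.read_grip_width(): opening from 0.0 (shut) to 1.0 (fully open).
Only numpy, scipy, OpenCV 4.12 (cv2) and the standard library are available. Lean on these libraries where they do the work, as an engineer would, in place of code of your own. Each camera call takes 0.05 s, during which the arm holds its last target.

### The job

The die on the hand press is loaded but still swung out to the left. With a finger, push its arm by the thin rod round until it stands fully home against its stop under the ram, then push the hand lever all the way down to its stop to close the button, and let the lever come back up. Keep the lever up until the die is home, leave the die under the ram, and leave the other things on the table where they are.

Things in the scene. Friction and masses are not known exactly. Their poses are not given: they have to be found in the camera images.
- press: Grey cast bench press, bolted down. Origin on the table under the ram's axis; x to its back, y left, z up; front (-x) faces the robot within 0.25 rad. Base plate 22 high, x -85 to 150, 160 wide. Round column at x +100, y 0. Head: 72 wide, from column forward to x -15, z 145 to 231. Right side (-y): spring housing and lever shaft. Stop block for the arm: x -76 to -60, y -32 to -16, top z 64.
- swing_arm (a joint): Steel arm turning about the column's vertical axis; carries the die, a cup 54 across, 100 from that axis; at its end a bare push rod, 10 thick, 162 to 233 from the axis, centre line 55 above the table, then a black ball 22 across. Radians: 0 = home against the stop, pointing to the press's -x, die under the ram; grows as it swings out to +y, to 1.15. About 1 N at the rod moves it; stays where left.
- rod_push (a point): Point on the centre line of the push rod, 210 from the column's axis and 55 above the table: a good place to push sideways with a fingertip. Its x axis points along the rod to the column at every arm angle.
- die_center (a point): Centre of the die cup's mouth, 84 above the table.
- lever (a joint): Hand lever, steel rod 13 thick, turning about a level shaft along the press's y. Radians: 0 = up, at rest, pointing to the press's -x and 0.75 rad above level; grows as it is pushed down; 1.1 = lower stop (0.35 rad below level). A spring returns it to 0; at the knob it takes about 4 to 8 N. It drives the ram, 20 down per radian.
- lever_knob (a point): Centre of the black ball, 35 across, at the lever's end, 170 from the shaft axis.
- lever_axis (a point): Point on the lever's shaft axis in the plane in which the lever swings; in the press's frame x +30, y -102, z 190.
- punch_face (a point): Centre of the underside of the punch on the ram, a steel disc 40 across; 100 above the table when the lever is up.
- shell_tray: loose red open plastic tray, 130 x 100 x 30 high, with brass button shells, to the right of the press; leave alone. Origin at the centre of its underside
- button_bowl: loose white ceramic bowl, 90 across, 42 high, with finished buttons, to the left front of the press; leave alone. Origin at the centre of its underside
- spare_punch: loose round steel punch, 40 across, 45 high, behind right of the press; leave alone. Origin at the centre of its underside
- spare_die: loose round steel cup, 48 across, 28 high, behind right of the press; leave alone. Origin at the centre of its underside
- eye_jar: loose clear screw-top jar, 66 across, 82 high, to the left of the press; leave alone. Origin at the centre of its underside
- thread_cone: loose cone of thread, 88 across, 125 high, to the right front of the press; leave alone. Origin at the centre of its underside
- screwdriver: loose screwdriver lying at the front left of the table; leave alone. Origin at its middle
- brush_pot: loose red pot with brushes, 88 across, pot 85 high, brushes to about 180, on the right of the table; leave alone. Origin at the centre of its underside

How it is judged:
By the outcome, as a careful person would: the job done as asked, in the order asked, and still so for the second after the job is handed in, with the robot touching nothing.
It also fails if it takes over 61 s, if anything falls off the work surface, if the arm or the gripper's body presses on something with over 40 N, if the wrist force passes 120 N, or if a joint passes its speed limit or range.

## Working session

There is one attempt and no reset: what is moved stays moved. The work goes in short steps, each a Python script; the robot and the scene stay as the last script left them, time stands still between calls to the robot, and variables do not carry over. Pictures are saved under pics/ and viewed, and the job is handed in when it is done.

```bash
mkdir -p pics
cat > h.py <<'E'
import numpy as np, cv2
from cell import arm
def cap(n,f):
    c=arm.capture(n); im=c["image"]; cv2.imwrite(f"pics/{f}.png",cv2.resize(im[:,:,::-1],(800,600),interpolation=cv2.INTER_CUBIC)); np.save(f"pics/{f}.npy",c,allow_pickle=True); return c
def load(f): return np.load(f"pics/{f}.npy",allow_pickle=True).item()
def foc(c): return c["image"].shape[0]/2/np.tan(np.radians(c["vertical_fov"])/2)
def ray(c,u,v):
    d=np.array([(u-c["cx"])/foc(c),(v-c["cy"])/foc(c),1.]); R=np.array(c["R"]); return -R.T@np.array(c["t"]), R.T@d
def onz(c,u,v,z):
    o,d=ray(c,u,v); return o+d*(z-o[2])/d[2]
def proj(c,X):
    p=np.array(c["R"])@np.array(X,float)+np.array(c["t"]); return p[:2]/p[2]*foc(c)+[c["cx"],c["cy"]]
def tri(a,ua,b,ub):
    o1,d1=ray(a,*ua);o2,d2=ray(b,*ub)
    s=np.linalg.lstsq(np.c_[d1,-d2],o2-o1,rcond=None)[0]; p,q=o1+d1*s[0],o2+d2*s[1]
    return (p+q)/2,np.linalg.norm(p-q)
E
python3 - <<'E'
from h import *
for n in("scene","side"):
    c=cap(n,n+"0"); print(n,c["vertical_fov"],c["cx"],c["cy"],-np.array(c["R"]).T@np.array(c["t"]))
    print(np.round(c["R"],2))
print(arm.read_t())
E
```

```text
scene 46.1994309423058 258.54819813237975 190.28960560998257 [1111.72722189 -595.70416085 1231.95841597]
[[ 0.72  0.7   0.01]
 [ 0.57 -0.57 -0.59]
 [-0.41  0.43 -0.8 ]]
side 55.939579795798494 256.64061601759573 198.77305695496207 [ 295.38761644 -836.24565765 1136.99244181]
[[ 0.95 -0.32  0.01]
 [-0.23 -0.7  -0.67]
 [ 0.23  0.63 -0.74]]
0.1
```

View pics/scene0.png

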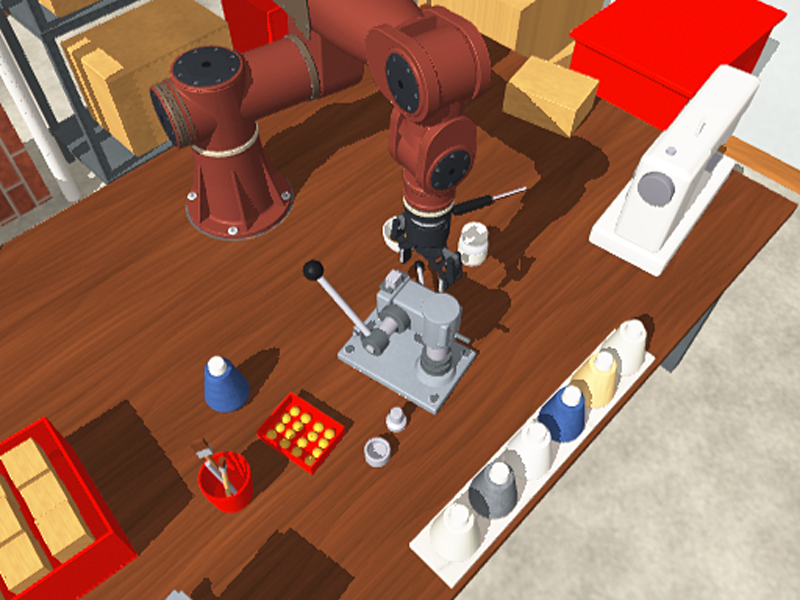

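View pics/side0.png

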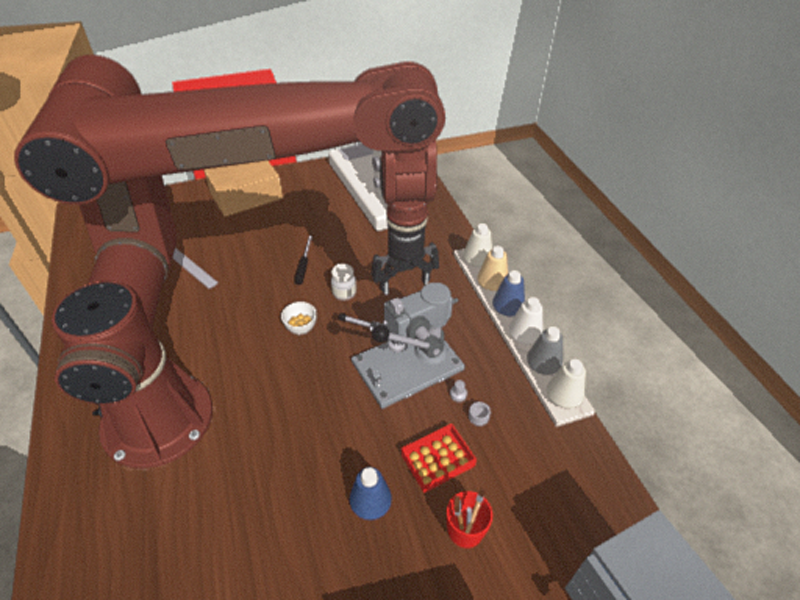

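Run:
```python
from h import *
for n,(x0,y0) in (("scene0",(180,130)),("side0",(170,140))):
    im=load(n)["image"][y0:y0+150,x0:x0+200,::-1]
    cv2.imwrite(f"pics/z{n}.png",cv2.resize(im,(800,600),interpolation=cv2.INTER_CUBIC))
```

```text
(no output)
```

View pics/zscene0.png

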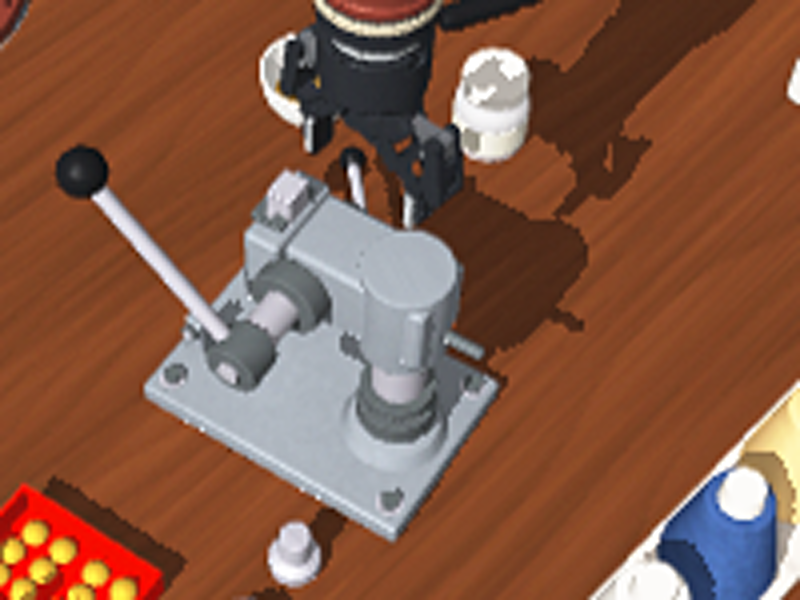

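View pics/zside0.png

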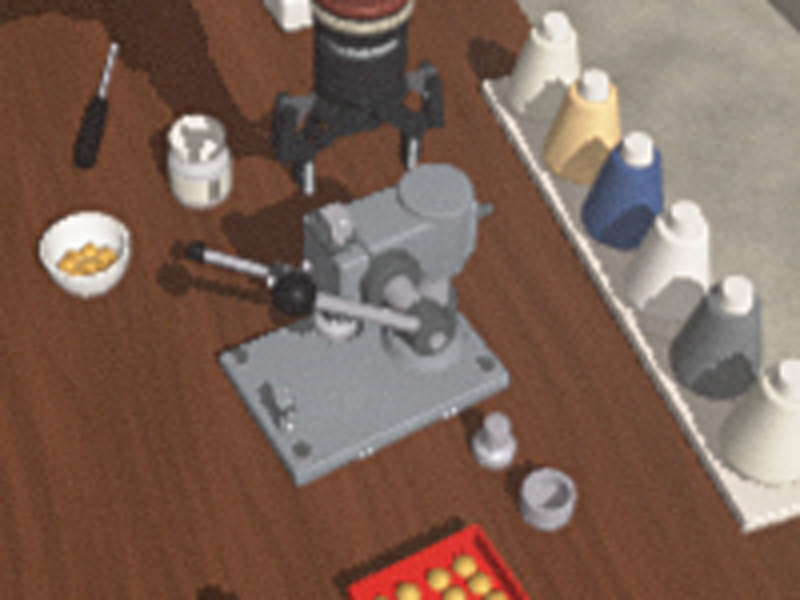

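```bash
cat >> h.py <<'E'
S=lambda u,v:(180+u/4,130+v/4)
D=lambda u,v:(170+u/4,140+v/4)
E
python3 - <<'E'
from h import *
a=load("scene0");b=load("side0")
P=[(-85,80),(-85,-80),(150,-80)]
src=[];dst=[]
for q,p in [((222,354),(-85,80)),((298,472),(-85,-80)),((507,375),(150,-80))]:
    w=onz(b,*D(*q),22); print("side",p,w); src.append(p);dst.append(w[:2])
for q,p in [((147,386),(-85,-80)),((396,532),(150,-80)),((496,384),(150,80))]:
    w=onz(a,*S(*q),22); print("scene",p,w); src.append(p);dst.append(w[:2])
src=np.array(src,float);dst=np.array(dst)
sc=src-src.mean(0);dc=dst-dst.mean(0)
th=np.arctan2((sc[:,0]*dc[:,1]-sc[:,1]*dc[:,0]).sum(),(sc*dc).sum())
R=np.array([[np.cos(th),-np.sin(th)],[np.sin(th),np.cos(th)]]);t=dst.mean(0)-R@src.mean(0)
print("th",th,"t",t); print(dst-(src@R.T+t))
T=lambda x,y,z:np.r_[R@[x,y]+t,z]
k,e=tri(a,S(81,172),b,D(293,293));print("knob",k,e,"pred",T(30-170*np.cos(.75),-102,190+170*np.sin(.75)))
k,e=tri(a,S(354,160),b,D(195,252));print("ball",k,e)
for c,q in((a,S(354,160)),(b,D(195,252))):
    w=onz(c,*q,55);v=R.T@(w[:2]-t)-[100,0];print("ball55",w,np.hypot(*v),np.arctan2(v[1],-v[0]))
E
```

```text
side (-85, 80) [470.12005574  11.75936396  22.        ]
side (-85, -80) [ 499.5939517 -139.8365535   22.       ]
side (150, -80) [722.98135059 -98.28693478  22.        ]
scene (-85, -80) [ 506.17375831 -138.80905918   22.        ]
scene (150, -80) [732.53660251 -95.5126507   22.        ]
scene (150, 80) [701.15121679  55.5314492   22.        ]
th 0.18858591989712312 t [568.50316874 -47.42463318]
[[ 0.10746968 -3.46267176]
 [-0.4138462   2.10466115]
 [-7.85997129 -0.40118752]
 [ 6.16596042  3.13215547]
 [ 1.69528064  2.37309657]
 [ 0.30510675 -3.7460539 ]]
knob [ 492.72656857 -161.66000468  300.89621339] 0.7422133869966437 pred [ 494.91146228 -165.31096335  305.8785892 ]
ball [475.75370122 130.14037752  42.0431001 ] 0.467390377346052
ball55 [482.82054362 121.98003338  55.        ] 237.74038793178656 0.874921345711164
ball55 [473.57560439 118.99947596  55.        ] 243.1403386288354 0.841336649607708
```

Run:
```python
from h import *
a=load("scene0");b=load("side0")
print("bowl",onz(b,*D(86,255),25),"jar base",onz(b,*D(202,180),40))
print(arm.read_tcp_rot().round(3) if hasattr(arm.read_tcp_rot(),'round') else arm.read_tcp_rot())
arm.move_linear([560,60,360])
print(arm.read_position(),arm.read_t(),arm.read_ft_force())
arm.move_gripper(0.0)
R=arm.read_tcp_rot();p=arm.read_position()
c=cap("wrist","w1");c["Rt"]=R;c["pt"]=p;np.save("pics/w1.npy",c,allow_pickle=True);print(c["mount"],c["vertical_fov"])
cap("scene","s1");cap("side","d1");print(arm.read_t())
```

```text
bowl [371.51144453 176.24482818  25.        ] jar base [509.16359014 229.06617843  40.        ]
[[-0.     1.    -0.001]
 [ 1.     0.     0.   ]
 [ 0.    -0.001 -1.   ]]
[559.94130505  59.76319969 358.90612045] 1.2333 [-0.12043342  0.58139602  0.71626181]
[[-4.54647255e-04 -9.58590127e-01 -2.84788978e-01  7.22994372e+01]
 [ 9.99999787e-01 -3.02324838e-04 -5.78819991e-04 -4.62045568e-01]
 [ 4.68752346e-04 -2.84789181e-01  9.58590060e-01 -1.42496745e+02]
 [ 0.00000000e+00  0.00000000e+00  0.00000000e+00  1.00000000e+00]] 71.9149125493716
2.15
```

View pics/w1.png

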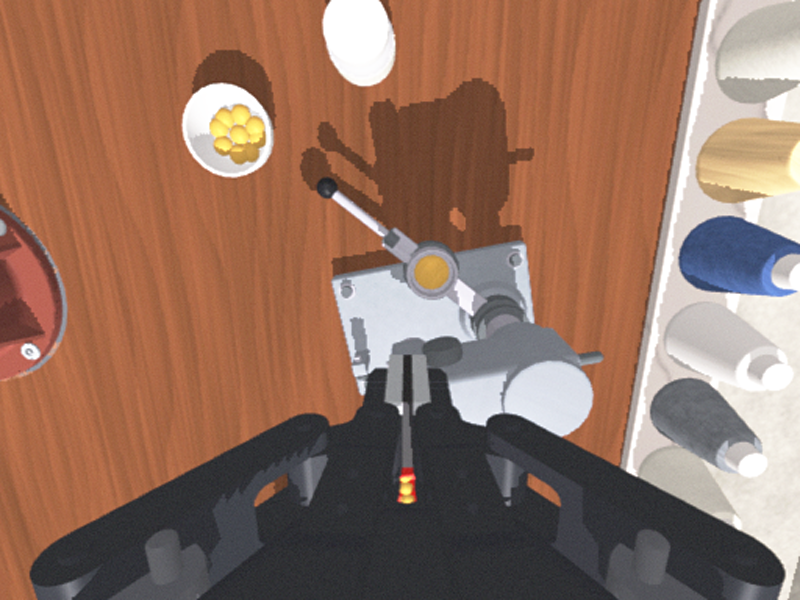

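View pics/d1.png

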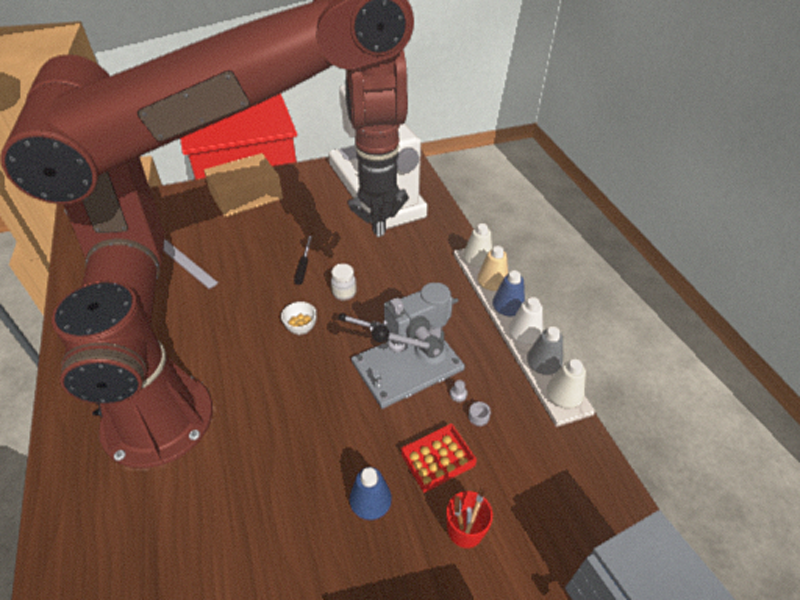

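Run:
```python
from h import *
w=load("w1");M=np.array(w["mount"]);Rt=np.array(w["Rt"]);pt=np.array(w["pt"])
Rc=(Rt@M[:3,:3]);tc=Rt@M[:3,3]+pt
w["R"]=Rc.T;w["t"]=-Rc.T@tc
np.save("pics/w1.npy",w,allow_pickle=True)
f=lambda u,v,z:onz(w,u*.64,v*.64,z)
ball=f(326,187,55);die=f(432,270,84);fl=f(333,276,22);bl=f(524,242,22);fr=f(362,393,22)
for n,q in zip("ball die fl bl fr".split(),(ball,die,fl,bl,fr)):print(n,q.round(1))
d=(bl-fl)[:2];print("len",np.hypot(*d),"th",np.arctan2(d[1],d[0]))
v=(ball-die)[:2];print("die-ball",np.hypot(*v))
u=v/np.hypot(*v);C=die[:2]-100*u;print("C",C,"dir",np.arctan2(-u[1],-u[0]))
for z in(0,42): print("bowl",f(228,130,z))
```

```text
ball [475.1 123.3  55. ]
die [585.4  41.1  84. ]
fl [471.5  20.4  22. ]
bl [695.7  60.8  22. ]
fr [ 501.1 -135.3   22. ]
len 227.82936047354653 th 0.17846815963936327
die-ball 137.54556431702585
C [665.61432242 -18.57142339] dir -0.6399346383656558
bowl [ 3.57500702e+02  1.84285483e+02 -5.68434189e-14]
bowl [374.38399215 179.94205436  42.        ]
```

```bash
cat >> h.py <<'E'
TH=0.183; C=np.array([665.5,-23.])
def wd(x,y): return np.array([np.cos(TH)*x-np.sin(TH)*y,np.sin(TH)*x+np.cos(TH)*y])
def pose(a,off,z,r=210):
    u=wd(-np.cos(a),np.sin(a)); t=wd(np.sin(a),np.cos(a))
    y=np.r_[-u,0]; zz=np.array([0,0,-1.]); x=np.cross(y,zz)
    return np.r_[C+r*u+off*t,z], np.c_[x,y,zz]
E
python3 - <<'E'
from h import *
p,R=pose(.823,42,150); print(p)
arm.move_ptp(p,R)
p,R=pose(.823,42,40); print(arm.move_linear(p,R,vel=120,contact_N=8))
R=arm.read_tcp_rot();p=arm.read_position();print(p,arm.read_ft_force(),arm.read_t())
cap("wrist","w2");cap("scene","s2");cap("side","d2")
E
```

```text
[522.14209938 136.09906452 150.        ]
False
[522.84641252 136.09681768  40.92541419] [ 0.15040472  0.44039788 -0.29672586] 4.125
```

View pics/w2.png

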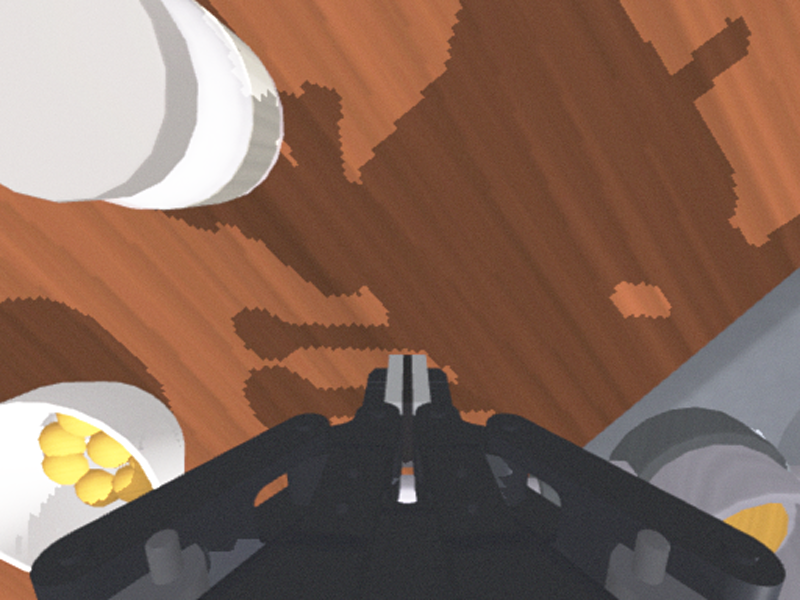

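View pics/d2.png

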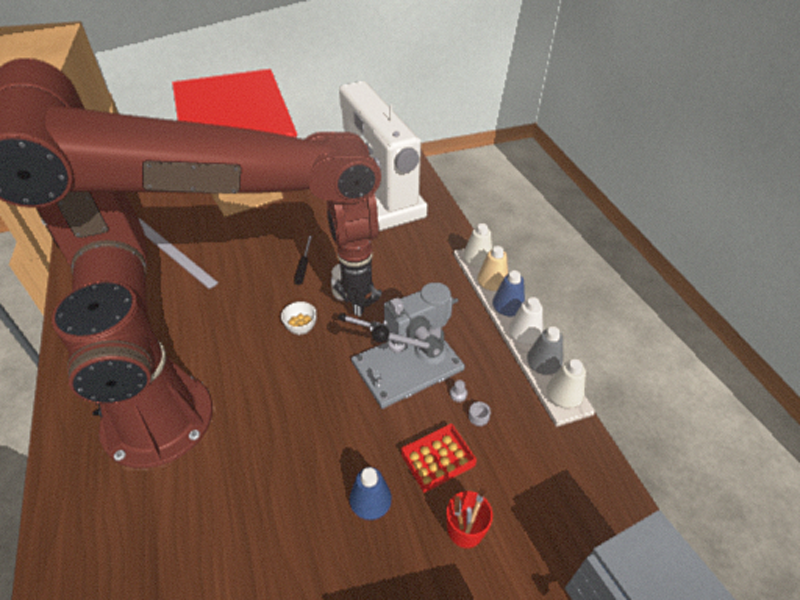

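Run:
```python
from h import *
for a in(.75,.6,.45,.3,.17,.09):
    p,R=pose(a,14,40,212)
    hit=arm.move_linear(p,R,vel=90,contact_N=15)
    print(a,hit,arm.read_position(),arm.read_ft_force(),arm.read_t())
    if hit: break
cap("wrist","w3");cap("scene","s3");cap("side","d3")
```

```text
0.75 False [494.47369368 102.73354921  40.20886736] [-0.30960672  0.8784113  -0.29741329] 4.9083
0.6 False [477.69021632  75.94047091  40.09763388] [0.79595321 1.31436394 0.89811721] 5.4083
0.45 False [465.02601211  46.76818342  40.08593427] [ 0.62090483 -0.17256383 -0.56225276] 5.9083
0.3 False [456.81219532  16.05637637  40.05125834] [ 0.70246008 -0.18997772  0.16225949] 6.4083
0.17 False [453.457583   -11.28912178  40.02070396] [ 0.20858275  0.25521682 -0.98476123] 6.8667
0.09 False [453.17240599 -28.24760483  40.00489287] [-0.07604195  0.36316807 -0.08372268] 7.2083
```

View pics/s3.png

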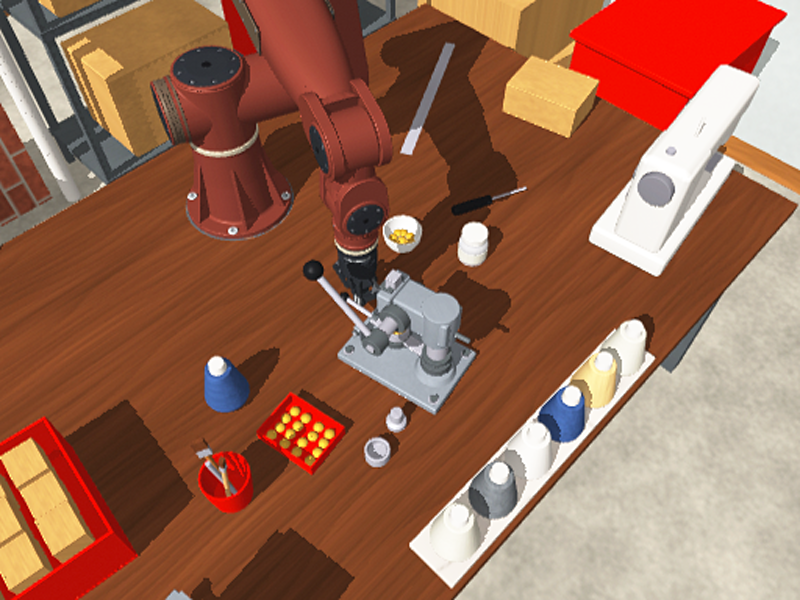

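View pics/d3.png

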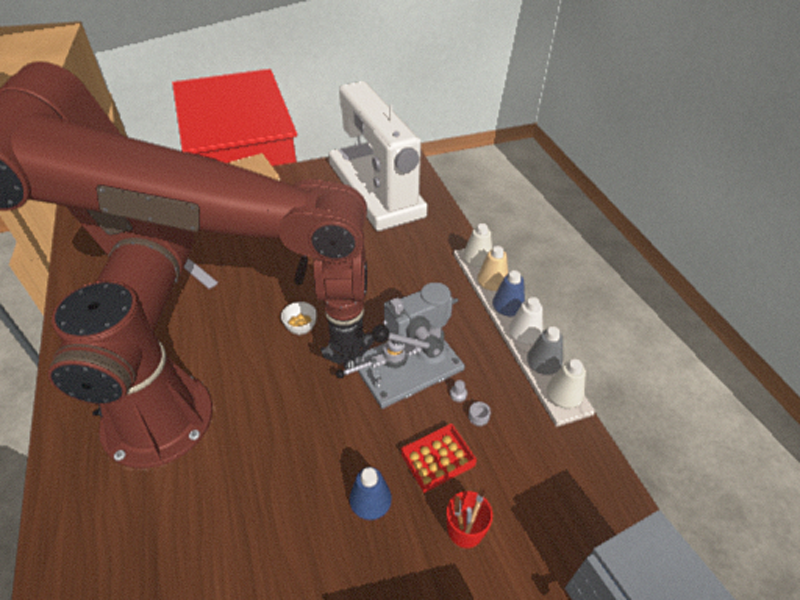

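Run:
```python
from h import *
p0=arm.read_position(); f0=np.array(arm.read_ft_force())
p,R=pose(-.12,14,40,212)
p,R=p,pose(0,14,40,212)[1]
print(arm.move_linear(p,R,vel=35,contact_N=8),arm.read_position(),arm.read_ft_force(),arm.read_t())
arm.hold(.3); print(arm.read_position(),arm.read_ft_force())
q=(np.array(arm.read_position())[:2]-C); v=np.array([[np.cos(TH),np.sin(TH)],[-np.sin(TH),np.cos(TH)]])@q; print("press rel column",v)
cap("wrist","w4");cap("scene","s4");cap("side","d4")
im=load("d4")["image"][140:290,170:370,::-1]
cv2.imwrite("pics/zd4.png",cv2.resize(im,(800,600),interpolation=cv2.INTER_CUBIC))
```

```text
True [455.60637919 -49.82971381  39.54881929] [0.90275871 3.86669441 1.92480268] 8.0917
[455.23770341 -49.80109277  39.19647538] [0.82752965 1.85300465 1.18990165]
press rel column [-211.62864485   11.91002176]
```

View pics/zd4.png

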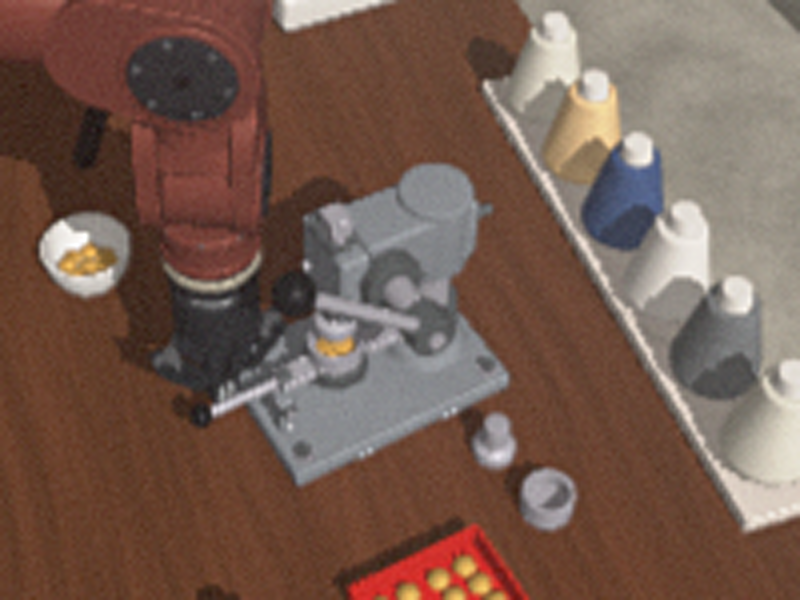

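Run:
```python
from h import *
R=pose(0,14,40,212)[1]; t=-R[:,0]
for i in range(2):
    p=np.array(arm.read_position()); 
    h=arm.move_linear(p+t*25,R,vel=25,contact_N=14); 
    q=np.array(arm.read_position());print(h,q,(q-p)@t,arm.read_ft_force(),arm.read_t()); arm.hold(.3); print(arm.read_position(),arm.read_ft_force())
```

```text
True [454.87862526 -49.8488159   38.72012652] 0.046620858908588525 [0.10823817 2.42386683 0.53722322] 8.8833
[454.65788846 -49.84041278  38.42016399] [-1.07130711  2.0107265   0.82322333]
True [454.51264668 -49.87159077  38.11287923] 0.0042262370252654086 [0.70151639 1.71577885 1.3197807 ] 9.5167
[454.26260899 -49.85901406  37.79497873] [0.43590924 1.59115961 1.00813345]
```

```bash
cat >> h.py <<'E'
C=np.array([666.,-27.])
AX=np.r_[C+wd(-70,-102),190.]
def kn(g): # g = lever joint angle
    f=.75-g; return AX+np.r_[wd(-170*np.cos(f),0),170*np.sin(f)]
E
python3 - <<'E'
from h import *
R=pose(0,14,40,212)[1]
p=np.array(arm.read_position())
q=p+R[:,0]*45; arm.move_linear(q,R,vel=100)
q=q.copy(); q[2]=370; arm.move_linear(q,R,vel=250)
print(kn(0),kn(1.1))
cap("wrist","w5");cap("scene","s5");cap("side","d5")
for n,x0,y0 in(("d5",170,140),("s5",180,130)):
    im=load(n)["image"][y0:y0+150,x0:x0+200,::-1]
    cv2.imwrite(f"pics/z{n}.png",cv2.resize(im,(800,600),interpolation=cv2.INTER_CUBIC))
print(arm.read_t(),arm.read_position())
E
```

```text
[ 493.42072373 -162.67144521  305.8785892 ] [ 458.70400781 -169.09648761  131.70737273]
12.0417 [445.76507541  -5.53219716 369.16692845]
```

View pics/zd5.png

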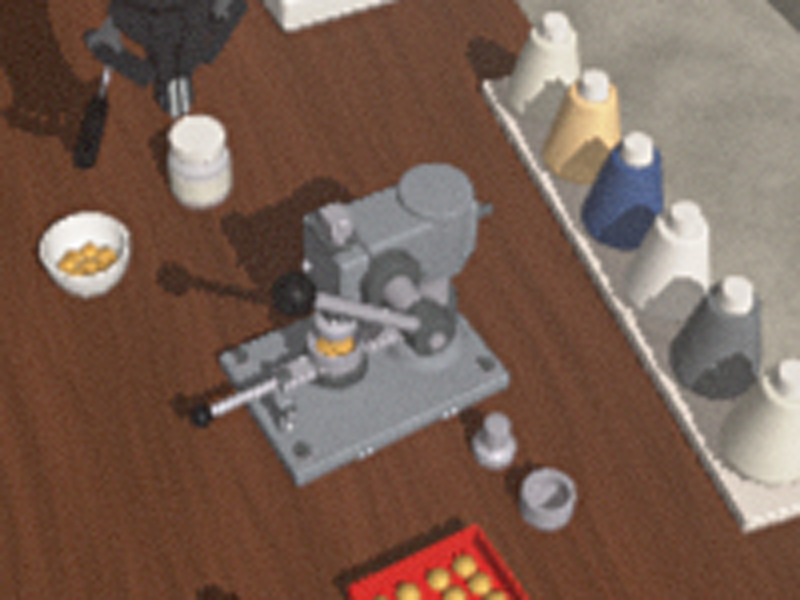

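View pics/w5.png

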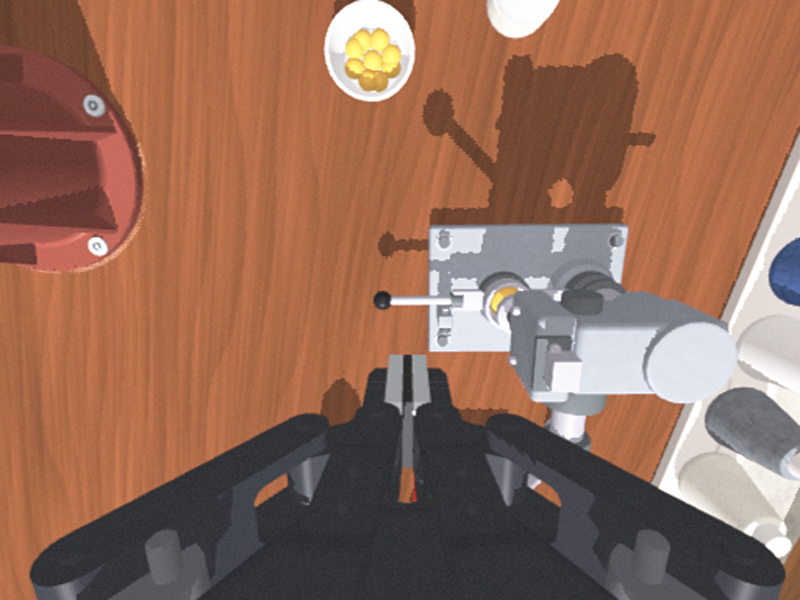

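View pics/zs5.png

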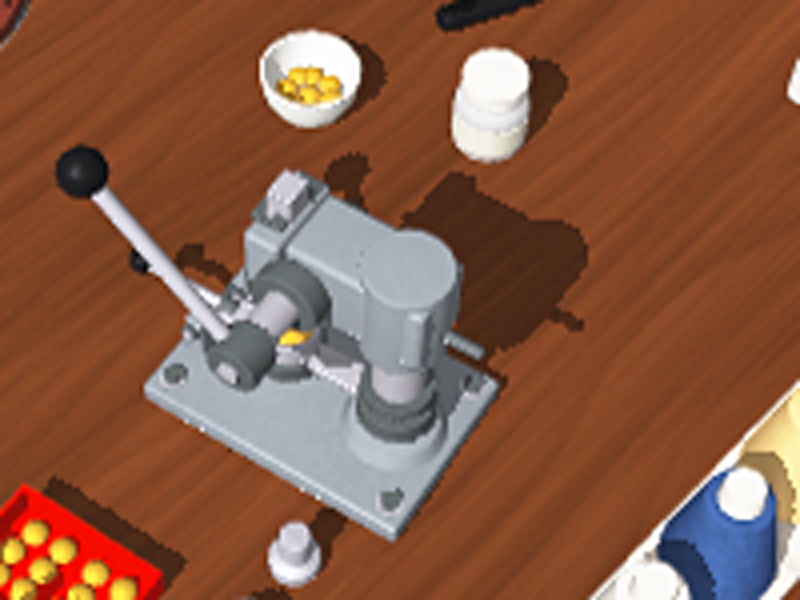

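Run:
```python
from h import *
R=pose(0,14,40,212)[1]
k=kn(0)
arm.move_linear(k+[0,0,55],R,vel=250)
h=arm.move_linear(k+[0,0,10],R,vel=40,contact_N=3)
print(h,arm.read_position(),k,arm.read_ft_force(),arm.read_t())
cap("wrist","w6");cap("scene","s6");cap("side","d6")
for n,x0,y0 in(("d6",170,140),("s6",150,110)):
    im=load(n)["image"][y0:y0+150,x0:x0+200,::-1]
    cv2.imwrite(f"pics/z{n}.png",cv2.resize(im,(800,600),interpolation=cv2.INTER_CUBIC))
```

```text
True [ 492.81024989 -162.72203207  322.76031173] [ 493.42072373 -162.67144521  305.8785892 ] [-0.35110852 -0.50710336  6.93909206] 13.725
```

View pics/zd6.png

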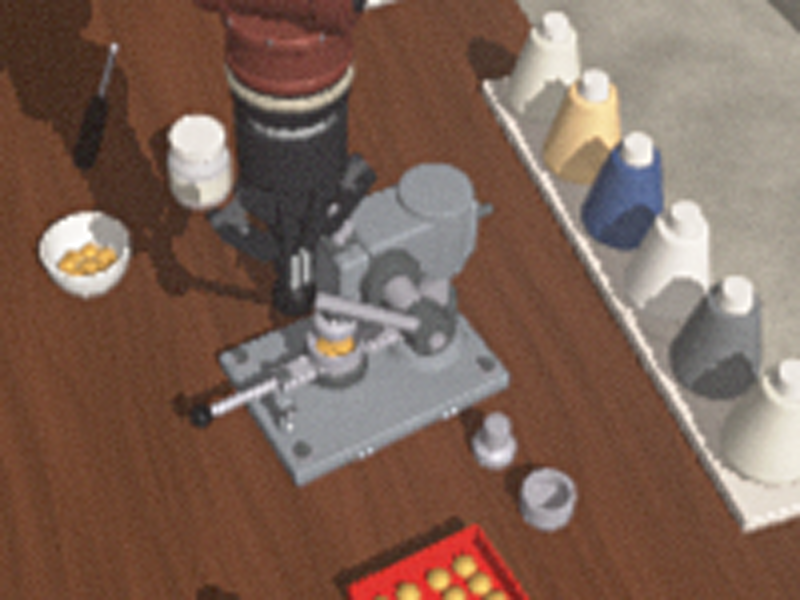

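View pics/zs6.png

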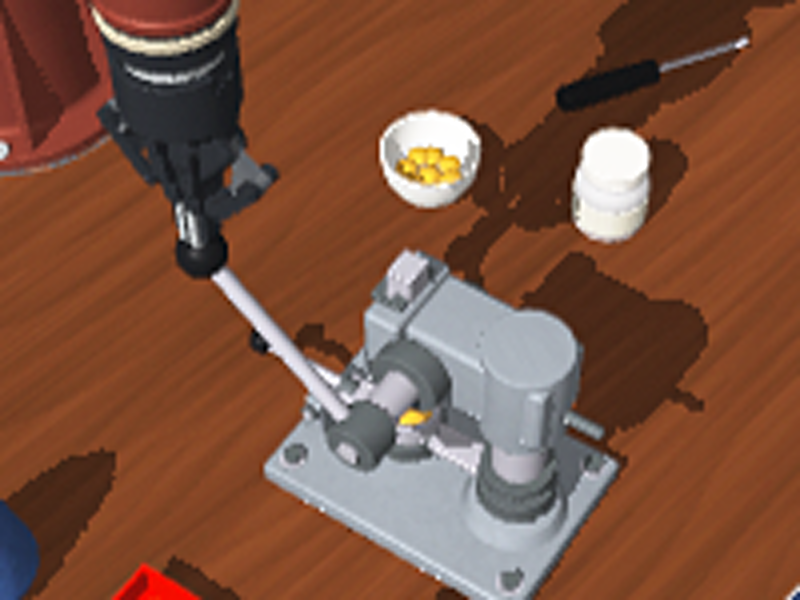

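Run:
```python
from h import *
R=pose(0,14,40,212)[1]
for g in (.15,.3,.45,.6,.75,.88,1.0):
    h=arm.move_linear(kn(g)+[0,0,16.5],R,vel=70,contact_N=20)
    print(g,h,np.round(arm.read_position()-kn(g),1),np.round(arm.read_ft_force(),1),round(arm.read_t(),2))
    if h: break
else:
    for i in range(2):
        h=arm.move_linear(kn(1.16)+[0,0,13],R,vel=30,contact_N=22)
        print(h,np.round(arm.read_position()-kn(1.1),1),np.round(arm.read_ft_force(),1),round(arm.read_t(),2))
cap("wrist","w7");cap("scene","s7");cap("side","d7")
for n,x0,y0 in(("d7",170,140),("s7",150,110)):
    im=load(n)["image"][y0:y0+150,x0:x0+200,::-1]
    cv2.imwrite(f"pics/z{n}.png",cv2.resize(im,(800,600),interpolation=cv2.INTER_CUBIC))
```

```text
0.15 False [-1.4 -0.5 17.7] [-10.1  -0.6  13.3] 14.39
0.3 False [-0.8 -0.7 17.2] [-6.9 -2.5  7.7] 14.91
0.45 False [-0.6 -0.7 16.9] [-4.4 -2.4  7.4] 15.43
0.6 False [-0.2 -0.6 17.1] [-3.6 -2.6  6.2] 15.94
0.75 False [ 0.1 -0.4 17.3] [-3.3 -2.8  6.3] 16.46
0.88 False [ 0.3 -0.4 17.5] [-1.6 -3.3  6. ] 16.93
1.0 False [ 0.4 -0.4 17.7] [-1.9 -3.8  6.1] 17.37
True [ 0.  -0.3 16.8] [-7.3  2.4 13.7] 18.06
True [ 0.1 -0.2 16.8] [-7.1  1.3 15.2] 18.3
```

View pics/zd7.png

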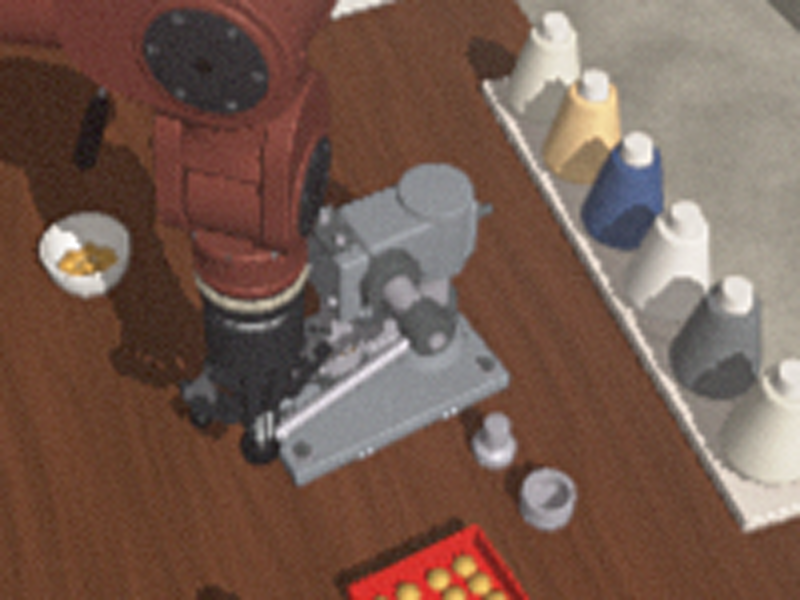

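View pics/zs7.png

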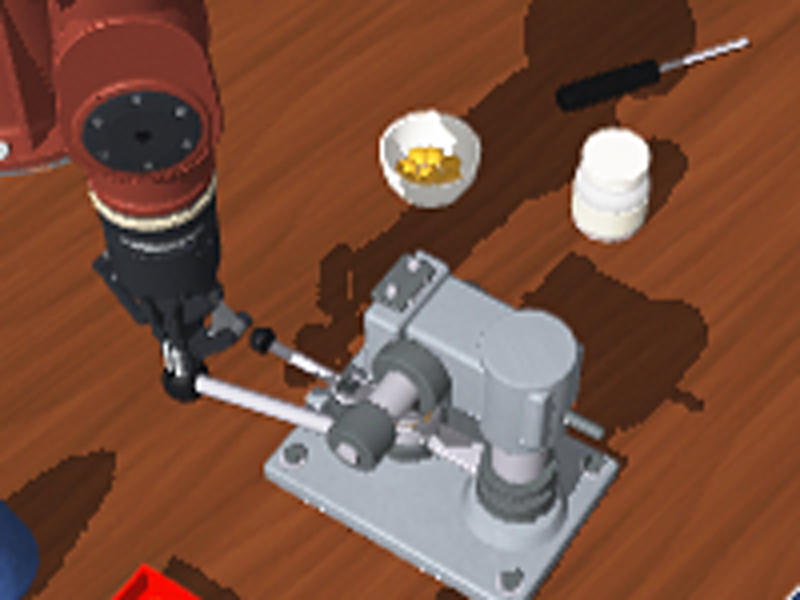

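Run:
```python
from h import *
R=pose(0,14,40,212)[1]
p=np.array(arm.read_position())
h=arm.move_linear(p-[0,0,15],R,vel=30,contact_N=26)
print(h,np.round(arm.read_position()-kn(1.1),2),np.round(arm.read_ft_force(),1)); arm.hold(.3)
print(np.round(arm.read_position()-kn(1.1),2),np.round(arm.read_ft_force(),1))
for g in (.95,.8,.6,.4,.2,.05,0):
    arm.move_linear(kn(g)+[0,0,17.5],R,vel=90)
    print(g,np.round(arm.read_ft_force(),1),round(arm.read_t(),2))
arm.move_linear(kn(0)+[0,0,75],R,vel=80)
p=np.array(arm.read_position())+[-30,150,0]
arm.move_linear(p,R,vel=200)
arm.hold(.3); print(np.round(arm.read_ft_force(),1),arm.read_t(),arm.read_position())
cap("wrist","w8");cap("scene","s8");cap("side","d8")
for n,x0,y0 in(("d8",170,140),("s8",180,130)):
    im=load(n)["image"][y0:y0+150,x0:x0+200,::-1]
    cv2.imwrite(f"pics/z{n}.png",cv2.resize(im,(800,600),interpolation=cv2.INTER_CUBIC))
```

```text
True [ 0.05 -0.28 16.79] [-6.5  3.  15. ]
[ 0.04 -0.25 16.69] [-7.   3.3 16.6]
0.95 [3.8 1.7 6. ] 19.48
0.8 [1.6 0.6 5.9] 19.91
0.6 [0.9 0.1 4.2] 20.43
0.4 [ 0.1 -0.2  4.9] 20.96
0.2 [-0.6 -0.4  5.1] 21.48
0.05 [-0.4 -0.4  5.2] 21.92
0 [1.8 0.  3.3] 22.17
[-0.9 -0.2  0.5] 24.25 [463.42287147 -13.22891214 380.10282421]
```

View pics/zd8.png

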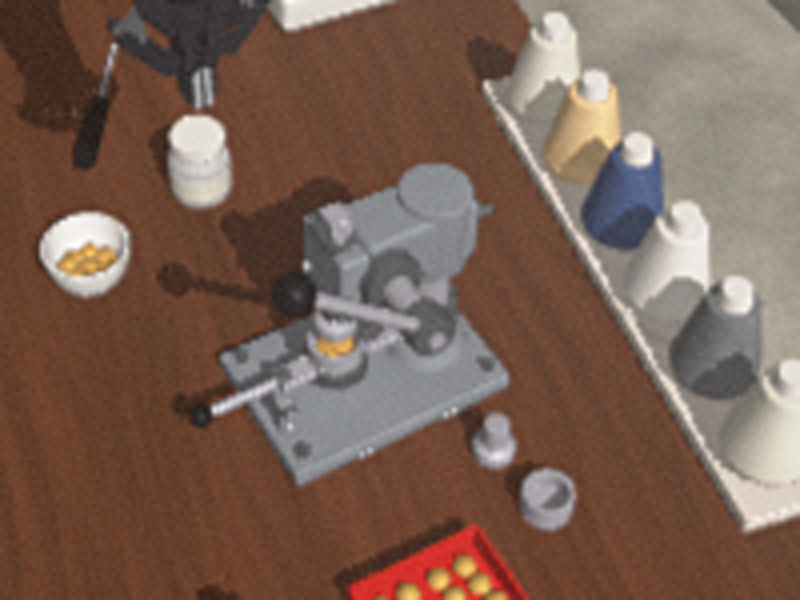

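View pics/zs8.png

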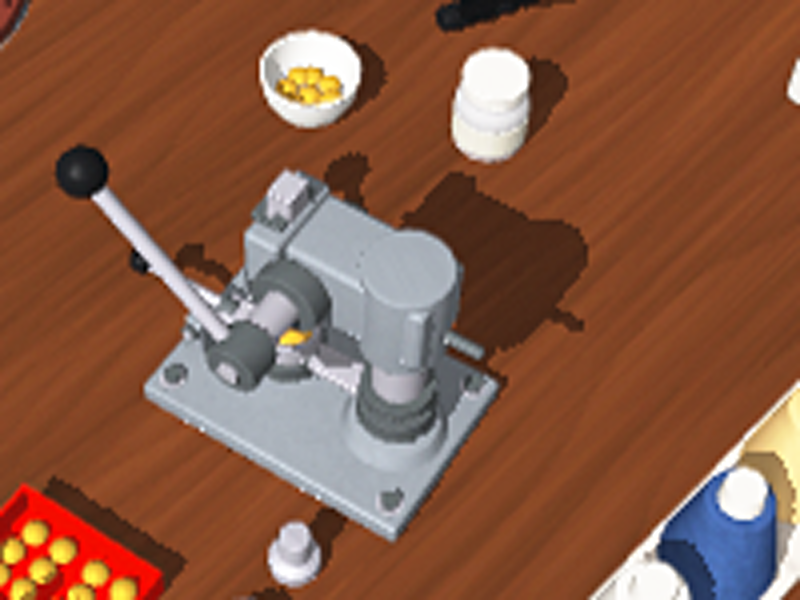

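View pics/w8.png

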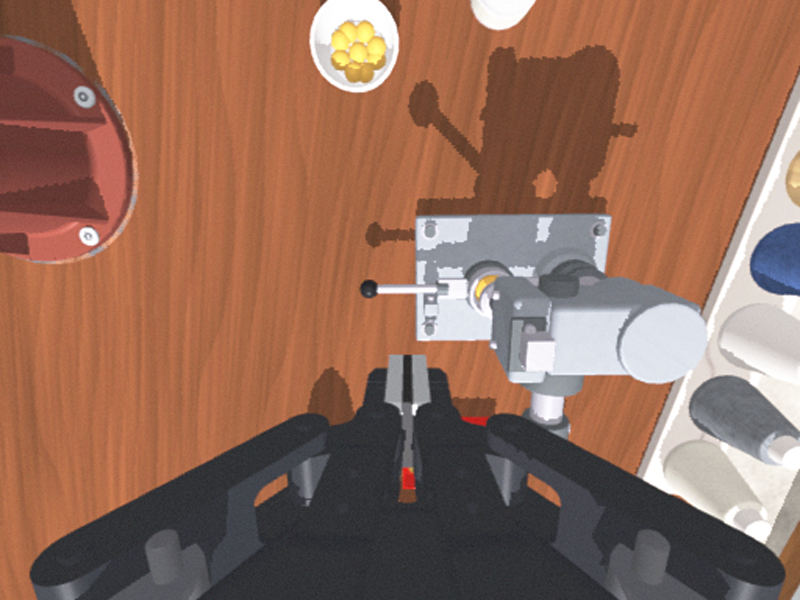

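The pictures show the lever knob back at its starting place: scene zoom (81,172), side zoom (293,293). The swing arm lies along the base edge at its stop, the die is under the ram, and the bowl, jar, tray and spare parts stand where they were. I'm handing the job in.

```bash
python3 -c "
from h import *
print(arm.sign_off(),arm.read_t())"
```

```text
the job is handed in; nothing more can be done
the job is handed in; nothing more can be done
```

The job is done and handed in at about 24.4 s, with the robot clear of everything.

- **Die:** With the shut fingertips I pushed the rod round to the stop. Two more pushes, each until the force had changed by 14 N, moved it less than 0.1 mm. The pictures before and after the lever stroke show the arm parallel to the base edge, with the die under the ram.
- **Lever:** I pushed the knob down along its arc to the lower stop. Three pushes there, tripping at force changes of 22 to 26 N, all stopped at the same height, within about 1 mm of where the lower stop should be. I then let the lever rise under the finger. The last pictures show the knob back where it started and the wrist force near zero.
- **Other things:** In the views I checked, the bowl, jar, tray, spare punch and spare die had not moved. I did not check the thread cone, brush pot and screwdriver closely at the end, but the gripper never went near them.
- **Disagreements:** My first estimates of the press position from the cameras differed by 4 to 8 mm. I shifted the column position to fit the contact at the stop, and the first touch on the knob then agreed with it to about 1 mm.

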